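# Isolate the pump test rig and vent it

### The job

Shut the test rig down: first turn the red supply valve lever clockwise to its closed stop, square across its pipe, and leave the blue gauge valve as it is. Then pull the yellow sprung T-handle of the relief valve straight up to its stop, hold it there for a good second to vent the line, and ease it back down until it is fully home, without letting it snap back. Do not disturb the other things on the bench.

Things in the scene. Friction and masses are not known exactly. Their poses are not given: they have to be found in the camera images.
- rig: Grey base plate, 290 x 560 x 12 mm, bolted down. Supply, gauge and relief valves stand on it 200 mm apart in a row along its y, in any order. Origin: on the bench under the middle of the row; x along the pipes, away from the robot; z up. A steel manifold bar (36 mm square, top 68 mm above the bench) runs along y, 60 mm on the robot's side of the row.
- supply_valve_axis (a point): Turning axis (vertical) of the red supply valve's lever, at the lever's mid-height, 105 mm above the bench; fixed, axes as the rig's. A white reservoir (82 mm across, top 189 mm above the bench) stands 135 mm beyond it along +x.
- supply_valve_grip (a point): Middle of the red plastic grip of the supply valve's lever, 90 mm from the turning axis. The grip is 80 mm long (it covers 50 to 130 mm from the axis), 22 mm wide and 16 mm high, level, with at least 25 mm free below it. Turns with the lever: its -x axis points from the axis out along the lever; z up.
- supply_valve (a joint): Angle of the red lever, rad: 0 = fully open (lever along the pipe, towards the robot, rig -x), 1.571 = closed stop (lever across the pipe, pointing to the rig's +y, the robot's left). It grows clockwise seen from above. Stiff (about 0.25 N m); it stays where it is left.
- gauge_valve_grip (a point): Middle of the blue grip of the gauge valve's lever, which has the same shape and size as the red one; a black round gauge (100 mm) stands beyond it. Leave this lever where it is.
- gauge_valve (a joint): Angle of the blue lever, rad, as for the red one: near 0, open. Leave as it is.
- relief_grip (a point): Centre of the yellow T-handle's crossbar on the relief valve (56 mm aluminium block). The bar is 72 mm long (along its y, as the rig's y), 18 mm wide (x), 18 mm high. Home, its centre is 137 mm above the bench, with 28 mm free from its underside to the steel collar (34 mm across) below; a 12 mm stem runs down from its middle. Moves with the handle.
- relief (a joint): Travel of the T-handle, m: 0 = home (down), 0.030 = pulled up to its stop. A spring draws it home, with about 5 N at home and 12 N at the stop. Let go within 8 mm of home it does no harm; let go from the top it snaps back.
- case: Loose grey spectacle case, 160 x 62 x 32 mm, bystander; origin at the centre of its underside, long along x.
- screwdriver: Loose black-handled screwdriver lying along its x axis, about 200 mm, bystander.
- nozzle: Loose brass nozzle holder, 32 mm across, 80 mm tall, standing on the bench at the near right of the rig, bystander; origin at the centre of its underside.

How it is judged (in metres and radians):
On the way, in this order (a step that is already met when the one before it is completed fails the run):
1. the red supply valve is turned to its closed stop, within 0.1 rad (value of joint supply_valve above 1.47 rad), for 0.2 s.
2. with the red valve closed, the T-handle is pulled up to its stop (25 mm or more of its 30 mm) and held for 0.9 s (value of joint supply_valve above 1.45 rad and value of joint relief above 0.025 m), for 0.9 s.
At the end, for the whole second after the job is handed in: The red lever is at its closed stop (within 0.12 rad), the T-handle is back home (within 3 mm), the blue lever's grip is within 20 mm of where it was, and the case, the screwdriver and the nozzle are within 30 mm of where they were, the nozzle upright (value of joint supply_valve above 1.45 rad and value of joint relief below 0.003 m and not (distance of gauge_valve_grip from where it was at the start of the episode above 0.02 m) and distance of each of case, screwdriver, nozzle from where it was at the start of the episode below 0.03 m and angle between nozzle's own z axis and vertical below 0.2 rad); the robot touches nothing.
It fails at once if the T-handle is pulled by more than 8 mm while the red valve is not closed (value of joint supply_valve below 1.35 rad and value of joint relief above 0.008 m).
It fails at once if the T-handle snaps back (faster than 0.4 m/s downwards) (velocity of joint relief below -0.4 m/s).
It fails at once if the blue lever's grip is moved more than 20 mm (distance of gauge_valve_grip from where it was at the start of the episode above 0.02 m).
It fails at once if the case, the screwdriver or the nozzle is moved more than 30 mm, or the nozzle tipped (distance of any of case, screwdriver, nozzle from where it was at the start of the episode above 0.03 m or angle between nozzle's own z axis and vertical above 0.2 rad).
It also fails if it takes over 54 s, if anything falls off the work surface, if the arm or the gripper's body presses on something with over 40 N, if the wrist force passes 120 N, or if a joint passes its speed limit or range.

### The arm

A 7-joint arm with a two-finger parallel gripper is mounted at the origin on the work surface. World frame = base frame: x ahead of the robot, y to its left, z up, the work surface at z = 0. Lengths are in m, angles in degrees, forces in N, time in s.
With the tool pointing down it reaches from about 0.425 to 0.875 m from the base axis. Payload 8.4 kg.
Tool frame: the origin (TCP) lies midway between the tips of the shut fingers; the grasp point (between the pads) lies 19 mm behind it; z points along the fingers, y is the line along which they close (so a half turn about z gives the same grasp; the last joint's range is limited). The gripper opens to 85 mm and grips with 20 to 120 N. Pads are 22 mm wide; open, the fingers measure 114 mm over their backs; the gripper's body (76 mm by 85 mm) begins 54 mm behind the grasp point. The pads swing forward as they close: fully open they stand 13 mm farther back than shut.
Start: joints at [62.899, 19.091, 2.286, 83.961, -0.768, 76.965, -3.352], TCP at [0.237, -0.605, 0.231] pointing down, gripper open.
Joint ranges: [-147.57, 147.57], [-21.85, 119.76], [-74.77, 79.35], [14.55, 137.4], [-85.83, 265.84], [4.83, 119.75], [-152.11, 152.11]. Speed limits (degrees/s): [127.2, 127.2, 159.86, 159.86, 180, 180, 180].

### API

Orientations are given as [roll, pitch, yaw] about the fixed x, y, z axes, in that order (R = Rz(yaw) Ry(pitch) Rx(roll)).
In Python, from bench import bot gives the robot as it stands.
- The arm moves only by the shell command python3 -m inch 'ROWS' [FORCE]. ROWS is JSON, a list of rows, each an object with "slide": the shift along the tool's x, y, z normalised to -1 to 1, where 1 is 400 mm, a list of three; "twist": the turn, a rotation vector about the tool's x, y, z normalised to -1 to 1, where 1 is 2 pi rad, a list of three; "gripper": the opening, from 0 (shut) to 1 (fully open). A call has exactly 5 rows; each row shifts and turns the commanded pose from where the row before left it, along the tool's axes as they then stand; what a row does not reach is not made up. A row lasts 1/12 s, in which the tool goes at most 41.7 mm and 7.16 degrees, less where a joint would pass 70% of its speed; a pose out of reach is approached as far as the arm can. A call with a number of a shift or a turn outside -1 to 1 is refused whole. A call with a gripper value outside its range is refused whole. The fingers move at their own pace and stop on an object; FORCE is the grip in N (left out, the last holds). Time passes only in rows, so rows that do not move let the fingers close, or fill a call up. It gives the time, the measured TCP pose, the force, the opening and the grip force at its end, in the units of the state.
- bot.sense(): the state, without advancing time (a new reading comes with each control period).
- bot.get_image(name): name is "scene" or "side" or "wrist"; returns the picture (400x640x3 uint8, red, green, blue); there is no depth.
- bot.camera_info(name): a dict with "camera_matrix" (3x3 intrinsics, pixels), "view" (4x4, takes a point from world to camera coordinates). Camera axes: x right, y up, looking along -z (the intrinsics and any distortion apply to the point x, -y, -z); pixel columns grow to the right and rows downward; lengths in m; the calibration is good to about 2 mm. A picture is of the moment at which its call begins: read the wrist's pose just before it. camera_info takes no time and is no camera call; for the wrist camera it gives the pose at the moment of the call.
- bot.hand_in(): hands the job in; it is judged then, once.
Trained networks look in the newest picture that a camera, given by its name, has taken for a name from the list of things; names that differ only in an ending like _2 or _b are one class to them, and where a whole thing is asked for, a point or a joint stands for the part that bears it (a point fixed in the world has none). Each returns a list of dicts, best first, with "p" (0 to 1); they miss things now and then, are a little off and sometimes report something else, mostly with a low value. They report only what shows in the picture. A call takes as long as a camera call.
- bot.boxes_of(camera, name): "centre" ([x, y, z] in m, in world coordinates, good to about 4 mm: the middle of the surface that is visible of it).
- bot.pinpoint(camera, name): "centre" ([x, y, z] in m, in world coordinates, good to about 4 mm: a listed point, or the origin of a listed thing).
The state is a dict: "t": time; "q": joint angles; "joint_velocities": joint speeds; "joint_efforts": joint torques, N m; "tcp_pos": TCP position; "tool_rot": TCP orientation; "wrist_force": force on the tool from outside, world axes, zero at the start; "wrist_torque": the same for the moment, N m; "grip_width": opening from 0.0 (shut) to 1.0 (fully open); "finger_force": force on a finger pad.
Only numpy, scipy, OpenCV 4.12 (cv2) and the standard library are available. Lean on these libraries where they do the work, as an engineer would, in place of code of your own. Each camera call takes 0.05 s, during which the arm holds its last target. There are 200 camera calls.

## Working session

There is one attempt and no reset: what is moved stays moved. The work goes in short steps, Python scripts to look and compute and a shell command to move; the robot and the scene stay as the last step left them, time stands still between calls to the robot, and variables do not carry over. Pictures are saved under pics/ and viewed, at most 10 in all, crops included, and the job is handed in when it is done.

```bash
mkdir -p pics; ls
cat > h.py <<'E'
from bench import bot
import numpy as np, cv2
def shot(c,f):
    im=bot.get_image(c); cv2.imwrite('pics/'+f,im[:,:,::-1])
E
python3 - <<'E'
from h import *
s=bot.sense(); print(s['t'],s['tcp_pos'],s['tool_rot'],s['grip_width'])
for c in ['scene','side']:
    shot(c,c+'0.png')
    for n in ['rig','supply_valve_axis','supply_valve_grip','gauge_valve_grip','relief_grip','case','screwdriver','nozzle']:
        print(c,n,[(np.round(d['centre'],3).tolist(),round(d['p'],2)) for d in bot.pinpoint(c,n)[:2]])
print(bot.sense()['t'])
E
```

```text
pics
0.0 [ 0.2371807  -0.60468484  0.2304133 ] [-1.79905743e+02  4.15730032e-03  2.14145510e+01] 0.9978749061792173
scene rig [([0.54, 0.024, 0.003], 0.62)]
scene supply_valve_axis [([0.548, 0.017, 0.103], 0.56)]
scene supply_valve_grip [([0.45, 0.027, 0.105], 0.63), ([0.541, -0.464, -0.002], 0.43)]
scene gauge_valve_grip [([0.435, 0.218, 0.108], 0.68)]
scene relief_grip [([0.56, -0.18, 0.135], 0.71)]
scene case [([0.54, -0.465, 0.001], 0.68)]
scene screwdriver [([0.416, 0.52, 0.001], 0.51)]
scene nozzle [([0.349, -0.28, -0.0], 0.48)]
side rig [([0.538, 0.017, -0.001], 0.86), ([0.343, -0.282, 0.0], 0.26)]
side supply_valve_axis [([0.538, 0.022, 0.106], 0.6)]
side supply_valve_grip [([0.453, 0.022, 0.108], 0.61)]
side gauge_valve_grip [([0.438, 0.218, 0.105], 0.96)]
side relief_grip [([0.559, -0.176, 0.137], 0.62), ([0.417, 0.525, 0.002], 0.18)]
side case [([0.535, -0.462, 0.004], 0.87)]
side screwdriver [([0.42, 0.522, 0.002], 0.58)]
side nozzle [([0.345, -0.284, 0.003], 0.58)]
0.9
```

View pics/scene0.png

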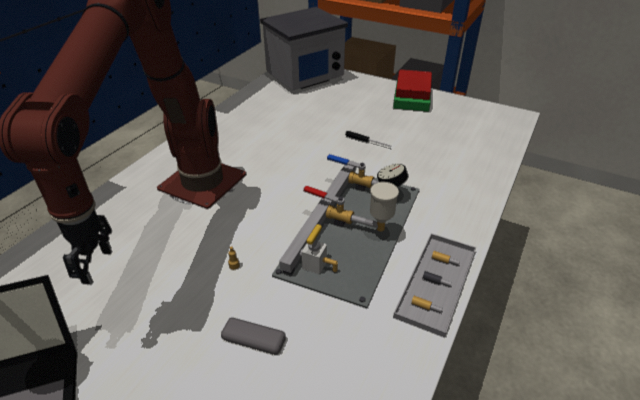

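View pics/side0.png

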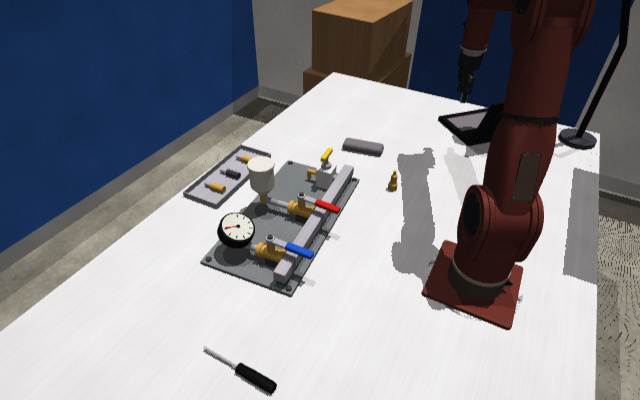

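The scene view shows the order as red in the middle (grip ~(315,190)), blue far left (338,159) and yellow T near right (314,238). The nozzle is at (233,258) and the case at (253,335). The side view agrees, with red at (327,205), blue at (298,250) and yellow at (327,155). The rig yaw is about 4.8°. I'll turn the tool to yaw 94.8°, so tool x is rig y and tool y is rig x, and shut the fingers to push the lever.

```bash
python3 -m inch '[{"slide":[0,0,0],"twist":[0,0,-0.0195],"gripper":0},{"slide":[0,0,0],"twist":[0,0,-0.0195],"gripper":0},{"slide":[0,0,0],"twist":[0,0,-0.0195],"gripper":0},{"slide":[0,0,0],"twist":[0,0,-0.0195],"gripper":0},{"slide":[0,0,0],"twist":[0,0,-0.0195],"gripper":0}]' 40
python3 -m inch '[{"slide":[0,0,0],"twist":[0,0,-0.0195],"gripper":0},{"slide":[0,0,0],"twist":[0,0,-0.0195],"gripper":0},{"slide":[0,0,0],"twist":[0,0,-0.0195],"gripper":0},{"slide":[0,0,0],"twist":[0,0,-0.0195],"gripper":0},{"slide":[0,0,0],"twist":[0,0,-0.0195],"gripper":0}]' 40
cat >> h.py <<'E'
from scipy.spatial.transform import Rotation as R
def go(p,yaw=94.8):
    "slide (tool axes, unit 0.4 m) and twist (unit 2pi) from the measured pose to p; tool down"
    s=bot.sense(); T=R.from_euler('xyz',s['tool_rot'],degrees=True)
    W=R.from_euler('xyz',[180,0,yaw],degrees=True)
    print('t',round(s['t'],2),'tcp',np.round(s['tcp_pos'],4),'rot',np.round(s['tool_rot'],1),'F',np.round(s['wrist_force'],1),'w',round(s['grip_width'],3),'ff',np.round(s['finger_force'],1))
    print('slide',np.round(W.inv().apply(np.array(p)-s['tcp_pos'])/.4,4),'twist',np.round((T.inv()*W).as_rotvec()/2/np.pi,4))
E
python3 -c "
from h import *
go([.46,-.03,.23]); print(bot.sense()['q'])"
```

```text
t: 1.32
tcp_pos: [0.2374, -0.6051, 0.2313]
tool_rot: [-180.0, -0.0, 56.9]
wrist_force: [1.3, -0.6, 0.6]
grip_width: 0.302
finger_force: 0.0
t: 1.73
tcp_pos: [0.2373, -0.6051, 0.2313]
tool_rot: [180.0, -0.0, 92.0]
wrist_force: [0.9, -0.1, -0.7]
grip_width: -0.004
finger_force: 0.0
t 1.73 tcp [ 0.2373 -0.6051  0.2313] rot [180.  -0.  92.] F [ 0.9 -0.1 -0.7] w -0.004 ff 0.0
slide [1.3861 0.6751 0.0033] twist [ 0.     -0.     -0.0079]
[70.53355412 19.43617409 -7.62638962 83.5120836   2.59385956 77.22612115
 64.72143023]
```

```bash
python3 -m inch '[{"slide":[0,0,0],"twist":[0,0,-0.008],"gripper":0},{"slide":[0.06,0.065,0],"twist":[0,0,0],"gripper":0},{"slide":[0.06,0.065,0],"twist":[0,0,0],"gripper":0},{"slide":[0.06,0.065,0],"twist":[0,0,0],"gripper":0},{"slide":[0.06,0.065,0],"twist":[0,0,0],"gripper":0}]'
python3 -m inch '[{"slide":[0.06,0.065,0],"twist":[0,0,0],"gripper":0},{"slide":[0.06,0.065,0],"twist":[0,0,0],"gripper":0},{"slide":[0.06,0.065,0],"twist":[0,0,0],"gripper":0},{"slide":[0.06,0.065,0],"twist":[0,0,0],"gripper":0},{"slide":[0.06,0.065,0],"twist":[0,0,0],"gripper":0}]'
python3 -m inch '[{"slide":[0.08,0,0],"twist":[0,0,0],"gripper":0},{"slide":[0.08,0,0],"twist":[0,0,0],"gripper":0},{"slide":[0.08,0,0],"twist":[0,0,0],"gripper":0},{"slide":[0.08,0,0],"twist":[0,0,0],"gripper":0},{"slide":[0.08,0,0],"twist":[0,0,0],"gripper":0}]'
python3 -c "
from h import *
go([.46,-.03,.09])"
```

```text
t: 2.15
tcp_pos: [0.3342, -0.5001, 0.2314]
tool_rot: [180.0, 0.0, 94.5]
wrist_force: [0.7, -0.2, -0.2]
grip_width: 0.002
finger_force: 0.0
t: 2.57
tcp_pos: [0.4546, -0.3701, 0.2316]
tool_rot: [180.0, 0.0, 94.5]
wrist_force: [1.2, -0.8, -0.8]
grip_width: 0.001
finger_force: 0.0
t: 2.98
tcp_pos: [0.4409, -0.2104, 0.2314]
tool_rot: [180.0, 0.0, 94.5]
wrist_force: [1.0, 0.4, 0.3]
grip_width: -0.002
finger_force: 0.0
t 2.98 tcp [ 0.4409 -0.2104  0.2314] rot [180.    0.   94.5] F [1.  0.4 0.3] w -0.002 ff 0.0
slide [0.4454 0.0854 0.3535] twist [ 0.      0.0001 -0.0008]
```

```bash
python3 -m inch '[{"slide":[0.089,0.017,0],"twist":[0,0,0],"gripper":0},{"slide":[0.089,0.017,0],"twist":[0,0,0],"gripper":0},{"slide":[0.089,0.017,0],"twist":[0,0,0],"gripper":0},{"slide":[0.089,0.017,0],"twist":[0,0,0],"gripper":0},{"slide":[0.089,0.017,0],"twist":[0,0,0],"gripper":0}]'
python3 -m inch '[{"slide":[0,0,0.07],"twist":[0,0,0],"gripper":0},{"slide":[0,0,0.07],"twist":[0,0,0],"gripper":0},{"slide":[0,0,0.07],"twist":[0,0,0],"gripper":0},{"slide":[0,0,0.07],"twist":[0,0,0],"gripper":0},{"slide":[0,0,0.07],"twist":[0,0,0],"gripper":0}]'
python3 - <<'E'
from h import *
go([.46,-.03,.09])
th=np.radians(4.8); ax=np.array([.543,.02])
# pusher centre for lever angle a: r along the lever, d behind it
for a in range(0,95,10):
    A=np.radians(a); r=.088; d=.011+.0135
    p=np.array([-r*np.cos(A)+(-d*np.sin(A)), r*np.sin(A)-d*np.cos(A)])
    w=ax+R.from_euler('z',th).as_matrix()[:2,:2]@p
    print(a,'rig',np.round(p,3),'tool units x,y',np.round([p[1]/.4,p[0]/.4],4),'world',np.round(w,3))
s=bot.sense(); p=R.from_euler('z',-th).as_matrix()[:2,:2]@(s['tcp_pos'][:2]-ax); print('tcp tool units',np.round([p[1]/.4,p[0]/.4],4))
E
```

```text
t: 3.4
tcp_pos: [0.4609, -0.0301, 0.2317]
tool_rot: [180.0, 0.0, 94.5]
wrist_force: [1.7, -0.1, -0.2]
grip_width: 0.004
finger_force: 0.0
t: 3.82
tcp_pos: [0.4611, -0.0317, 0.0904]
tool_rot: [179.9, 0.0, 94.5]
wrist_force: [0.8, -0.7, -1.3]
grip_width: 0.0
finger_force: 0.0
t 3.82 tcp [ 0.4611 -0.0317  0.0904] rot [179.9   0.   94.5] F [ 0.8 -0.7 -1.3] w 0.0 ff 0.0
slide [ 0.0045 -0.0024  0.001 ] twist [ 0.0001  0.0001 -0.0008]
0 rig [-0.088 -0.024] tool units x,y [-0.0612 -0.22  ] world [ 0.457 -0.012]
10 rig [-0.091 -0.009] tool units x,y [-0.0221 -0.2273] world [0.453 0.004]
20 rig [-0.091  0.007] tool units x,y [ 0.0177 -0.2277] world [0.452 0.019]
30 rig [-0.088  0.023] tool units x,y [ 0.057  -0.2212] world [0.453 0.035]
40 rig [-0.083  0.038] tool units x,y [ 0.0945 -0.2079] world [0.457 0.051]
50 rig [-0.075  0.052] tool units x,y [ 0.1292 -0.1883] world [0.464 0.065]
60 rig [-0.065  0.064] tool units x,y [ 0.1599 -0.163 ] world [0.473 0.078]
70 rig [-0.053  0.074] tool units x,y [ 0.1858 -0.1328] world [0.484 0.09 ]
80 rig [-0.039  0.082] tool units x,y [ 0.206  -0.0985] world [0.497 0.099]
90 rig [-0.025  0.088] tool units x,y [ 0.22   -0.0613] world [0.511 0.106]
tcp tool units [-0.1117 -0.2148]
```

```bash
python3 -m inch '[{"slide":[0.045,-0.006,0],"twist":[0,0,0],"gripper":0},{"slide":[0.045,-0.006,0],"twist":[0,0,0],"gripper":0},{"slide":[0.04,0,0],"twist":[0,0,0],"gripper":0},{"slide":[0.039,0.0065,0],"twist":[0,0,0],"gripper":0},{"slide":[0.0375,0.0133,0],"twist":[0,0,0],"gripper":0}]'
python3 -m inch '[{"slide":[0.035,0.02,0],"twist":[0,0,0],"gripper":0},{"slide":[0.031,0.025,0],"twist":[0,0,0],"gripper":0},{"slide":[0.026,0.03,0],"twist":[0,0,0],"gripper":0},{"slide":[0.02,0.034,0],"twist":[0,0,0],"gripper":0},{"slide":[0.007,0.018,0],"twist":[0,0,0],"gripper":0}]'
python3 - <<'E'
from h import *
go([.511,.106,.09])
print([(np.round(d['centre'],3).tolist(),round(d['p'],2)) for c in ['scene','side'] for d in (bot.get_image(c),bot.pinpoint(c,'supply_valve_grip')[:1])[1]])
E
```

```text
t: 4.23
tcp_pos: [0.4575, 0.0502, 0.0914]
tool_rot: [180.0, 0.1, 94.4]
wrist_force: [1.0, -4.6, 0.7]
grip_width: 0.0
finger_force: 1.9
t: 4.65
tcp_pos: [0.5051, 0.1028, 0.0912]
tool_rot: [-180.0, 0.0, 94.5]
wrist_force: [-3.1, -2.4, 1.4]
grip_width: -0.0
finger_force: 1.4
t 4.65 tcp [0.5051 0.1028 0.0912] rot [-180.     0.    94.5] F [-3.1 -2.4  1.4] w -0.0 ff 1.4
slide [0.0067 0.0153 0.0031] twist [-0.0001  0.     -0.0008]
[([0.529, 0.112, 0.106], 0.69), ([0.533, 0.108, 0.108], 0.55)]
```

```bash
python3 -m inch '[{"slide":[0.003,0.008,0],"twist":[0,0,0],"gripper":0},{"slide":[0,0.008,0],"twist":[0,0,0],"gripper":0},{"slide":[0,0.005,0],"twist":[0,0,0],"gripper":0},{"slide":[0,0,0],"twist":[0,0,0],"gripper":0},{"slide":[0,0,0],"twist":[0,0,0],"gripper":0}]'
```

```text
t: 5.27
tcp_pos: [0.51, 0.1035, 0.0911]
tool_rot: [-179.7, 0.1, 94.5]
wrist_force: [-16.0, -2.6, 11.4]
grip_width: -0.004
finger_force: 8.3
```

```bash
python3 -m inch '[{"slide":[0,0,0],"twist":[0,0,0],"gripper":0},{"slide":[0,-0.03,0],"twist":[0,0,0],"gripper":0},{"slide":[0,-0.04,0],"twist":[0,0,0],"gripper":0},{"slide":[0,0,-0.08],"twist":[0,0,0],"gripper":0},{"slide":[0,0,-0.1],"twist":[0,0,0],"gripper":0}]'
python3 -m inch '[{"slide":[-0.08,0,-0.06],"twist":[0,0,0],"gripper":0},{"slide":[-0.1,0,-0.02],"twist":[0,0,0],"gripper":0},{"slide":[-0.1,0,0],"twist":[0,0,0],"gripper":0},{"slide":[-0.1,0,0],"twist":[0,0,0],"gripper":0},{"slide":[-0.1,0,0],"twist":[0,0,0],"gripper":0}]'
python3 - <<'E'
from h import *
for c in ['scene','side','wrist']:
    shot(c,c+'1.png')
    for n in ['supply_valve_axis','supply_valve_grip','relief_grip','gauge_valve_grip']:
        print(c,n,[(np.round(d['centre'],3).tolist(),round(d['p'],2)) for d in bot.pinpoint(c,n)[:1]])
go([.5595,-.178,.24])
E
```

```text
t: 5.68
tcp_pos: [0.4823, 0.1011, 0.1618]
tool_rot: [-179.7, 0.0, 94.5]
wrist_force: [1.6, -0.3, 0.7]
grip_width: 0.001
finger_force: 0.0
t: 6.1
tcp_pos: [0.5002, -0.0918, 0.1962]
tool_rot: [179.9, 0.1, 94.5]
wrist_force: [1.1, 0.3, -0.2]
grip_width: 0.003
finger_force: 0.0
scene supply_valve_axis [([0.546, 0.018, 0.104], 0.81)]
scene supply_valve_grip [([0.534, 0.113, 0.106], 0.56)]
scene relief_grip [([0.556, -0.177, 0.139], 0.59)]
scene gauge_valve_grip []
side supply_valve_axis [([0.541, 0.023, 0.106], 0.66)]
side supply_valve_grip [([0.539, 0.109, 0.11], 0.62)]
side relief_grip [([0.559, -0.178, 0.135], 0.47)]
side gauge_valve_grip [([0.436, 0.22, 0.104], 0.85)]
wrist supply_valve_axis [([0.54, 0.025, 0.108], 0.6)]
wrist supply_valve_grip []
wrist relief_grip []
wrist gauge_valve_grip []
t 6.85 tcp [ 0.5    -0.0893  0.1953] rot [-180.     0.    94.5] F [ 0.2  0.1 -0.3] w 0.003 ff 0.0
slide [-0.2334  0.1296 -0.1117] twist [-0.      0.     -0.0008]
```

View pics/wrist1.png

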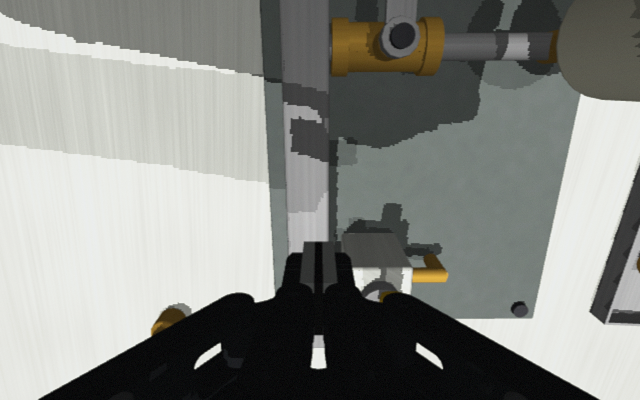

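The wrist view shows the red lever square across its pipe: the hub is at (400,36) and the lever runs straight up the image, along rig +y. The relief block is at (378,265), beneath the fingers. Next I'll go above the T-handle.

```bash
python3 -m inch '[{"slide":[0,0,-0.09],"twist":[0,0,-0.0008],"gripper":0.7},{"slide":[-0.06,0.032,-0.02],"twist":[0,0,0],"gripper":0.7},{"slide":[-0.06,0.032,0],"twist":[0,0,0],"gripper":0.7},{"slide":[-0.06,0.032,0],"twist":[0,0,0],"gripper":0.7},{"slide":[-0.0525,0.031,0],"twist":[0,0,0],"gripper":0.7}]' 60
python3 -m inch '[{"slide":[0,0,0],"twist":[0,0,0],"gripper":0.7},{"slide":[0,0,0],"twist":[0,0,0],"gripper":0.7},{"slide":[0,0,0.04],"twist":[0,0,0],"gripper":0.7},{"slide":[0,0,0.04],"twist":[0,0,0],"gripper":0.7},{"slide":[0,0,0],"twist":[0,0,0],"gripper":0.7}]'
python3 - <<'E'
from h import *
im=[bot.get_image(c) for c in ['scene','side','wrist']]
cv2.imwrite('pics/w2.png',im[2][:,:,::-1])
for c in ['scene','side','wrist']: print(c,[(np.round(d['centre'],3).tolist(),round(d['p'],2)) for d in bot.pinpoint(c,'relief_grip')[:1]])
go([.5583,-.1775,.118])
E
```

```text
t: 7.27
tcp_pos: [0.5591, -0.1798, 0.2396]
tool_rot: [180.0, 0.0, 94.7]
wrist_force: [-0.1, -0.1, -0.4]
grip_width: 0.694
finger_force: 0.0
t: 7.68
tcp_pos: [0.5567, -0.1765, 0.2046]
tool_rot: [-179.8, -0.1, 94.9]
wrist_force: [-0.8, -0.1, -0.7]
grip_width: 0.702
finger_force: 0.0
scene [([0.558, -0.178, 0.138], 0.6)]
side [([0.556, -0.178, 0.133], 0.47)]
wrist []
t 7.98 tcp [ 0.5589 -0.1778  0.2085] rot [179.9   0.   94.8] F [-0.7 -0.2  0.3] w 0.702 ff 0.0
slide [ 0.0009 -0.0014  0.2262] twist [ 0.0002  0.0001 -0.    ]
```

View pics/w2.png

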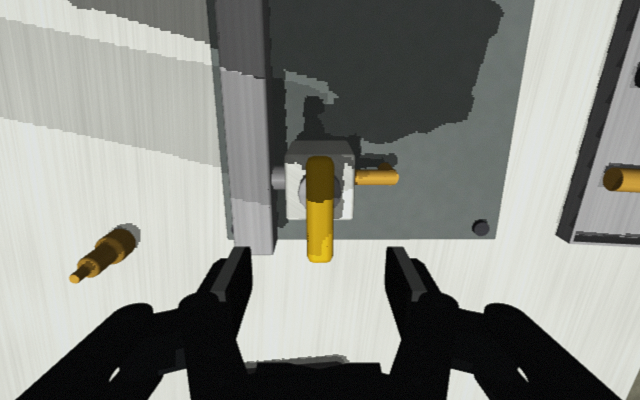

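The T-bar (columns 307–333, rows 156–262) is centred between the pads (mid ≈ 319). I'll descend and close.

```bash
python3 -m inch '[{"slide":[0,0,0.056],"twist":[0,0,0],"gripper":0.7},{"slide":[0,0,0.056],"twist":[0,0,0],"gripper":0.7},{"slide":[0,0,0.056],"twist":[0,0,0],"gripper":0.7},{"slide":[0,0,0.056],"twist":[0,0,0],"gripper":0.7},{"slide":[0,0,0],"twist":[0,0,0],"gripper":0.7}]'
python3 -m inch '[{"slide":[0,0,0],"twist":[0,0,0],"gripper":0.1},{"slide":[0,0,0],"twist":[0,0,0],"gripper":0.1},{"slide":[0,0,0],"twist":[0,0,0],"gripper":0.1},{"slide":[0,0,0],"twist":[0,0,0],"gripper":0.1},{"slide":[0,0,0],"twist":[0,0,0],"gripper":0.1}]' 60
```

```text
t: 8.4
tcp_pos: [0.5562, -0.1775, 0.1141]
tool_rot: [-179.7, -0.1, 94.8]
wrist_force: [-1.1, 0.6, -0.6]
grip_width: 0.704
finger_force: 0.0
t: 8.82
tcp_pos: [0.559, -0.1782, 0.1198]
tool_rot: [179.9, 0.1, 94.8]
wrist_force: [-3.5, 0.5, 7.6]
grip_width: 0.2
finger_force: 59.0
```

```bash
python3 -m inch '[{"slide":[0,0,-0.013],"twist":[0,0,0],"gripper":0.1},{"slide":[0,0,-0.013],"twist":[0,0,0],"gripper":0.1},{"slide":[0,0,-0.013],"twist":[0,0,0],"gripper":0.1},{"slide":[0,0,-0.013],"twist":[0,0,0],"gripper":0.1},{"slide":[0,0,-0.013],"twist":[0,0,0],"gripper":0.1}]' 80
python3 -m inch '[{"slide":[0,0,-0.005],"twist":[0,0,0],"gripper":0.1},{"slide":[0,0,-0.004],"twist":[0,0,0],"gripper":0.1},{"slide":[0,0,0],"twist":[0,0,0],"gripper":0.1},{"slide":[0,0,0],"twist":[0,0,0],"gripper":0.1},{"slide":[0,0,0],"twist":[0,0,0],"gripper":0.1}]'
python3 - <<'E'
from h import *
shot('side','side2.png'); bot.get_image('scene')
for c in ['scene','side']: print(c,[(np.round(d['centre'],3).tolist(),round(d['p'],2)) for d in bot.pinpoint(c,'relief_grip')[:1]])
go([.5583,-.1775,.15])
i=cv2.imread('pics/side2.png')[110:230,230:390]; cv2.imwrite('pics/side2c.png',cv2.resize(i,None,fx=4,fy=4,interpolation=cv2.INTER_CUBIC))
E
```

```text
t: 9.23
tcp_pos: [0.5589, -0.1782, 0.1439]
tool_rot: [179.9, 0.0, 94.8]
wrist_force: [7.9, -2.3, -12.2]
grip_width: 0.193
finger_force: 78.2
t: 9.65
tcp_pos: [0.5589, -0.1782, 0.1472]
tool_rot: [179.9, 0.0, 94.8]
wrist_force: [7.3, -2.1, -11.5]
grip_width: 0.195
finger_force: 78.4
scene [([0.559, -0.178, 0.164], 0.46)]
side [([0.558, -0.175, 0.16], 0.61)]
t 9.85 tcp [ 0.5589 -0.1782  0.1472] rot [179.9   0.   94.8] F [  7.4  -1.8 -12.4] w 0.194 ff 78.4
slide [ 0.0019 -0.0014 -0.007 ] twist [ 0.0002  0.     -0.0001]
```

View pics/side2c.png

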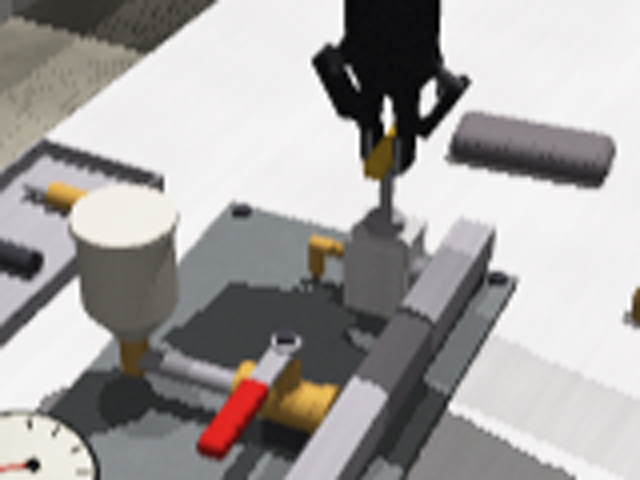

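The handle is up and gripped (yellow bar at crop (380,155), bare stem below it), and the red lever is closed. I'll pull gently until I feel the stop, then hold.

```bash
python3 -m inch '[{"slide":[0,0,-0.004],"twist":[0,0,0],"gripper":0.1},{"slide":[0,0,-0.003],"twist":[0,0,0],"gripper":0.1},{"slide":[0,0,-0.003],"twist":[0,0,0],"gripper":0.1},{"slide":[0,0,0],"twist":[0,0,0],"gripper":0.1},{"slide":[0,0,0],"twist":[0,0,0],"gripper":0.1}]'
```

```text
t: 10.27
tcp_pos: [0.5589, -0.1782, 0.1501]
tool_rot: [180.0, -0.0, 94.8]
wrist_force: [11.8, -3.4, -21.9]
grip_width: 0.192
finger_force: 79.9
```

The force has jumped to 22 N at 30 mm, so the handle is at the stop. I'll hold for 1.67 s.

```bash
for k in 1; do python3 -m inch '[{"slide":[0,0,0],"twist":[0,0,0],"gripper":0.1},{"slide":[0,0,0],"twist":[0,0,0],"gripper":0.1},{"slide":[0,0,0],"twist":[0,0,0],"gripper":0.1},{"slide":[0,0,0],"twist":[0,0,0],"gripper":0.1},{"slide":[0,0,0],"twist":[0,0,0],"gripper":0.1}]'; done
python3 -m inch '[{"slide":[0,0,0],"twist":[0,0,0],"gripper":0.1},{"slide":[0,0,0],"twist":[0,0,0],"gripper":0.1},{"slide":[0,0,0],"twist":[0,0,0],"gripper":0.1},{"slide":[0,0,0],"twist":[0,0,0],"gripper":0.1},{"slide":[0,0,0],"twist":[0,0,0],"gripper":0.1}]'
python3 -m inch '[{"slide":[0,0,0],"twist":[0,0,0],"gripper":0.1},{"slide":[0,0,0],"twist":[0,0,0],"gripper":0.1},{"slide":[0,0,0],"twist":[0,0,0],"gripper":0.1},{"slide":[0,0,0],"twist":[0,0,0],"gripper":0.1},{"slide":[0,0,0],"twist":[0,0,0],"gripper":0.1}]'
python3 -m inch '[{"slide":[0,0,0],"twist":[0,0,0],"gripper":0.1},{"slide":[0,0,0],"twist":[0,0,0],"gripper":0.1},{"slide":[0,0,0],"twist":[0,0,0],"gripper":0.1},{"slide":[0,0,0],"twist":[0,0,0],"gripper":0.1},{"slide":[0,0,0],"twist":[0,0,0],"gripper":0.1}]'
```

```text
t: 10.68
tcp_pos: [0.5589, -0.1781, 0.1501]
tool_rot: [180.0, -0.0, 94.8]
wrist_force: [11.3, -3.4, -21.1]
grip_width: 0.195
finger_force: 79.9
t: 11.1
tcp_pos: [0.5589, -0.1782, 0.1501]
tool_rot: [179.9, -0.0, 94.8]
wrist_force: [11.4, -2.8, -21.3]
grip_width: 0.194
finger_force: 79.9
t: 11.52
tcp_pos: [0.5589, -0.1782, 0.1501]
tool_rot: [180.0, -0.0, 94.8]
wrist_force: [11.2, -2.3, -21.4]
grip_width: 0.193
finger_force: 79.9
t: 11.93
tcp_pos: [0.5589, -0.1782, 0.1501]
tool_rot: [180.0, -0.0, 94.8]
wrist_force: [10.9, -2.5, -22.0]
grip_width: 0.19
finger_force: 79.9
```

```bash
python3 -m inch '[{"slide":[0,0,0.008],"twist":[0,0,0],"gripper":0.1},{"slide":[0,0,0.008],"twist":[0,0,0],"gripper":0.1},{"slide":[0,0,0.008],"twist":[0,0,0],"gripper":0.1},{"slide":[0,0,0.008],"twist":[0,0,0],"gripper":0.1},{"slide":[0,0,0.008],"twist":[0,0,0],"gripper":0.1}]'
python3 -m inch '[{"slide":[0,0,0.008],"twist":[0,0,0],"gripper":0.1},{"slide":[0,0,0.008],"twist":[0,0,0],"gripper":0.1},{"slide":[0,0,0.008],"twist":[0,0,0],"gripper":0.1},{"slide":[0,0,0.008],"twist":[0,0,0],"gripper":0.1},{"slide":[0,0,0.008],"twist":[0,0,0],"gripper":0.1}]'
python3 -m inch '[{"slide":[0,0,0.004],"twist":[0,0,0],"gripper":0.1},{"slide":[0,0,0.002],"twist":[0,0,0],"gripper":0.1},{"slide":[0,0,0],"twist":[0,0,0],"gripper":0.1},{"slide":[0,0,0],"twist":[0,0,0],"gripper":0.1},{"slide":[0,0,0],"twist":[0,0,0],"gripper":0.1}]'
```

```text
t: 12.35
tcp_pos: [0.559, -0.1782, 0.1354]
tool_rot: [179.9, 0.0, 94.8]
wrist_force: [4.3, -2.2, -7.7]
grip_width: 0.195
finger_force: 81.5
t: 12.77
tcp_pos: [0.559, -0.1782, 0.1197]
tool_rot: [179.9, 0.0, 94.8]
wrist_force: [-0.0, -0.8, 27.9]
grip_width: 0.197
finger_force: 87.8
t: 13.18
tcp_pos: [0.559, -0.1783, 0.1198]
tool_rot: [179.9, 0.1, 94.8]
wrist_force: [-4.8, 0.7, 17.4]
grip_width: 0.194
finger_force: 85.4
```

Home: TCP is back at 0.1198 and the force has turned upward against the home stop. Now release and withdraw.

```bash
python3 -m inch '[{"slide":[0,0,0],"twist":[0,0,0],"gripper":0.7},{"slide":[0,0,0],"twist":[0,0,0],"gripper":0.7},{"slide":[0,0,0],"twist":[0,0,0],"gripper":0.7},{"slide":[0,0,0],"twist":[0,0,0],"gripper":0.7},{"slide":[0,0,0],"twist":[0,0,0],"gripper":0.7}]'
python3 -m inch '[{"slide":[0,0,-0.05],"twist":[0,0,0],"gripper":0.7},{"slide":[0,0,-0.08],"twist":[0,0,0],"gripper":0.7},{"slide":[0,0,-0.09],"twist":[0,0,0],"gripper":0.7},{"slide":[0,0,-0.09],"twist":[0,0,0],"gripper":0.7},{"slide":[0,0,-0.05],"twist":[0,0,0],"gripper":0.7}]'
python3 - <<'E'
from h import *
shot('side','side3.png'); bot.get_image('scene')
for n in ['relief_grip','supply_valve_grip','gauge_valve_grip','nozzle','case','screwdriver']:
  for c in ['scene','side']: print(c,n,[(np.round(d['centre'],3).tolist(),round(d['p'],2)) for d in bot.pinpoint(c,n)[:1]])
go([.5583,-.1775,.25])
i=cv2.imread('pics/side3.png')[110:270,190:410]; cv2.imwrite('pics/side3c.png',cv2.resize(i,None,fx=3.5,fy=3.5,interpolation=cv2.INTER_CUBIC))
E
```

```text
t: 13.6
tcp_pos: [0.5582, -0.1778, 0.1167]
tool_rot: [-180.0, -0.0, 94.8]
wrist_force: [-0.3, 0.5, 0.2]
grip_width: 0.699
finger_force: 0.0
t: 14.02
tcp_pos: [0.5594, -0.1779, 0.2651]
tool_rot: [179.8, 0.1, 94.8]
wrist_force: [0.8, 1.2, 0.4]
grip_width: 0.7
finger_force: 0.0
scene relief_grip [([0.555, -0.176, 0.136], 0.48)]
side relief_grip [([0.559, -0.175, 0.137], 0.48)]
scene supply_valve_grip [([0.531, 0.116, 0.107], 0.64)]
side supply_valve_grip [([0.534, 0.108, 0.111], 0.76)]
scene gauge_valve_grip [([0.434, 0.218, 0.106], 0.79)]
side gauge_valve_grip []
scene nozzle [([0.35, -0.286, -0.003], 0.78)]
side nozzle [([0.536, 0.112, 0.107], 0.71)]
scene case [([0.54, -0.465, -0.002], 0.63)]
side case [([0.538, -0.462, 0.001], 0.78)]
scene screwdriver [([0.419, 0.522, 0.001], 0.75)]
side screwdriver [([0.42, 0.522, 0.002], 0.58)]
t 14.72 tcp [ 0.5583 -0.1779  0.2606] rot [-180.    -0.    94.8] F [ 0.2  0.5 -0.6] w 0.697 ff 0.0
slide [0.001  0.     0.0266] twist [-0.0001 -0.0001 -0.    ]
```

View pics/side3c.png

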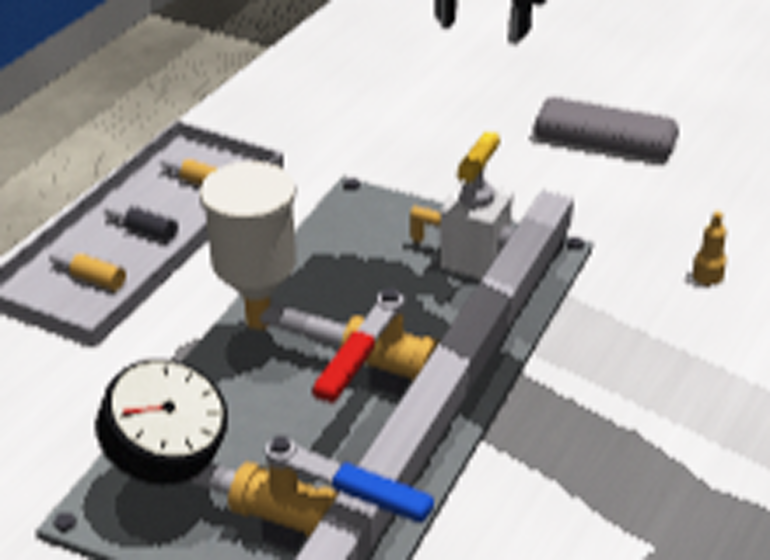

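The red lever is across its pipe (crop (343,365)), the yellow bar is home (478,155) and the blue lever is unchanged (385,490). The nozzle is upright (710,250), the case has not moved, and the gripper is clear of everything.

```bash
python3 -c "
from bench import bot
print(bot.hand_in())"
```

```text
the job is handed in; nothing more can be done
None
```

I closed the red supply valve to its stop, pulled the relief handle up to its stop and held it for about 1.7 s, then eased it home. In the last pictures the blue lever, case, screwdriver and nozzle were where they started. The job is handed in; no verdict came back.

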